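# Snap the desk caddy onto the boom-arm stub

### The job

Turn the wooden desk caddy so that its snap hook faces the short steel stub on the desk, and slide it along the desk, without lifting or tipping it, until the stub is inside the hook and the sprung gate has flicked shut behind it. Then draw the caddy back until the shut gate rests against the stub with no slack left, and let go. Do not disturb the bottle, speaker, calculator or pencil pot.

Things in the scene. Friction and masses are not known exactly. Their poses are not given: they have to be found in the camera images.
- caddy: Loose, empty, open-topped wooden tray with a flat steel snap hook on its front; 0.4 to 0.8 kg, it slides on four low plastic glides, drag 1 to 3 N. Origin: centre of the tray's underside; x = forward, out through the hook; y = left; z = up. Tray 115 mm (x) by 170 mm (y) by 58 mm high with its glides; walls 5 mm thick, inside 105 by 160 mm and 50 mm deep. The hook reaches to x = 158 mm.
- hook_throat (a point): Middle of the hook's throat at the gate, 125.5 mm ahead of the caddy's origin, 3 mm to its right, 32 mm up (axes as the caddy's). The hook's bars are 14 mm high (25 to 39 mm above the desk). The throat is 26 mm wide; flared lead-ins in front of it open to about 77 mm and guide the loose caddy. The stub's axis lies 12.5 mm behind this point (towards the tray) when the shut gate rests against it.
- hook_pocket (a point): Point in the hook's pocket 78 mm ahead of the caddy's origin, 3 mm right, 32 mm up: push on until the stub's axis is about here, where the gate can swing shut. The pocket is 52 mm wide and its back wall stops the stub's axis at 73.5 mm ahead of the caddy's origin.
- gate (a joint): The hook's sprung gate, a 37 mm steel bar across the throat, hinged on a vertical pin at x = 125.5, y = -22 mm of the caddy. 0 = shut (against the nose on the +y side; it cannot open outwards); grows as it is pushed inwards, to 1.45 rad. Its spring gives way to about 1 to 2 N of push and shuts it by itself once the stub is past its tip.
- stub_axis (a point): A point on the axis of the fixed upright steel stub (a boom-arm socket), 32 mm above the desk. The stub is 20 mm across, its top 74 mm above the desk; its foot is a dark collar 27 mm across and 12 mm high, which the hook passes over.
- bottle: Bystander: grey drinking bottle with white cap, 72 mm across, 200 mm tall. Origin: centre of its underside.
- speaker: Bystander: round fabric speaker, 94 mm across, 55 mm high. Origin: centre of its underside.
- calculator: Bystander: flat white calculator, 165 mm (its x) by 80 mm by 15 mm. Origin: centre of its underside.
- pencil_pot: Bystander: dark metal pot with pencils, 76 mm across, 95 mm high (pencils to 185 mm). Origin: centre of its underside.
There are look-alikes about, which are no part of the job. There is more than one size of the part that bears stub_axis; the job needs the middle-sized.

How it is judged:
By the outcome, as a careful person would: the job done as asked, in the order asked, and still so for the second after the job is handed in, with the robot touching nothing.
It also fails if it takes over 48 s, if anything falls off the work surface, if the arm or the gripper's body presses on something with over 40 N, if the wrist force passes 120 N, or if a joint passes its speed limit or range.

### The arm

A 6-joint arm with a two-finger parallel gripper is mounted at the origin on the work surface. World frame = base frame: x ahead of the robot, y to its left, z up, the work surface at z = 0. Lengths are in m, angles in rad, forces in N, time in s.
With the tool pointing down it reaches from about 0.375 to 0.9 m from the base axis. Payload 3.1 kg.
Tool frame: the origin (TCP) lies midway between the tips of the shut fingers; the grasp point (between the pads) lies 19 mm behind it; x points along the fingers, z is the direction in which the jaws open and shut, and the axes are right-handed (so a half turn about x gives the same grasp; the last joint's range is limited). The gripper opens to 87 mm and grips with 3 to 60 N. Pads are 19 mm wide; open, the fingers measure 117 mm over their backs; the gripper's body (75 mm by 190 mm) begins 51 mm behind the grasp point.
Start: joints at [1.002, 0.527, 1.433, -0, 1.181, -0.178], TCP at [0.238, 0.578, 0.186] pointing down, gripper open.
Joint ranges: [-3.08, 3.08], [-0.75, 2.2], [0.22, 2.44], [-1.43, 4.57], [0, 2.65], [-2.85, 2.85]. Speed limits (rad/s): [2.79, 2.79, 3.14, 3.14, 3.14, 3.14].

### API

Orientations are given as a unit quaternion [x, y, z, w].
In Python, from rig import robot, optics, workorder gives the robot as it stands.
- The arm moves only by the tool arm_command, never from a script. Its argument "plan" is a list of rows, each a list of 7 numbers: the shift along the tool's x, y, z in cm, then the turn, a rotation vector about the tool's x, y, z in rad, then the finger opening in cm, from 0 to 8.7. In form: [[x, y, z, ax, ay, az, gripper], ...]. A call has 1 to 12 rows; each row shifts and turns the pose as measured when the row begins, along the tool's axes as they then stand; what a row does not reach is not made up. A row lasts 1/8 s, in which the tool goes at most 62.5 mm and 10.7 degrees, less where a joint would pass 70% of its speed; a pose out of reach is approached as far as the arm can. A call with a gripper value outside its range is refused whole. The fingers move at their own pace and stop on an object; "grip_force" is the grip in N (left out, the last holds). Time passes only in rows, so rows that do not move let the fingers close. It gives the time, the measured TCP pose, the force and the opening at its end, in the units of the state.
- robot.get_obs(): the state, without advancing time (a new reading comes with each control period).
- optics.camera(name): name is "side" or "top"; returns (picture, depth): 420x560x3 uint8, blue, green, red; 420x560 float32, m along the optical axis (not along the pixel's ray), 0 where there is no reading.
- optics.camera_info(name): a dict with "mtx" (3x3 intrinsics, pixels), "position" and "rotation" of the camera in the world. Camera axes: x right, y down, z forward; pixel columns grow to the right and rows downward; lengths in m; the calibration is good to about 2 mm. A picture is of the moment at which its call begins. camera_info takes no time and is no camera call.
- workorder.hand_in(): hands the job in, once; it reports no verdict.
The state is a dict: "time": time; "q": joint angles; "joint_velocities": joint speeds; "joint_torque": joint torques, N m; "position": TCP position; "tool_rot": TCP orientation; "ft_force": force on the tool from outside, world axes, zero at the start; "moment": the same for the moment, N m; "grip_width": finger opening in m.
Only numpy, scipy, OpenCV 4.12 (cv2) and the standard library are available. Lean on these libraries where they do the work, as an engineer would, in place of code of your own. Each camera call takes 0.05 s, during which the arm holds its last target. There are 200 camera calls.

## Working session

There is one attempt and no reset: what is moved stays moved. The work goes in short steps, Python scripts to look and compute and a tool call to move; the robot and the scene stay as the last step left them, time stands still between calls to the robot, and variables do not carry over. Pictures are saved under pics/ and viewed, about 8 in all and at most 12, crops included, and the job is handed in when it is done.

Besides the shell and the picture viewer there is one more tool, called after "Request:" as name(argument=value, ...), one argument or row to a line, values as JSON. arm_command: Moves the arm, as the interface text tells. Its arguments: {"type":"object","properties":{"plan":{"type":"array"},"grip_force":{"type":"number"}},"required":["plan"]}

```bash
ls; mkdir -p pics; cat > h.py <<'E'
import numpy as np,cv2
from rig import robot,optics,workorder
def cloud(name):
    im,d=optics.camera(name); c=optics.camera_info(name); K=np.array(c['mtx']);R=np.array(c['rotation']);p=np.array(c['position'])
    if R.size==4:
        from scipy.spatial.transform import Rotation; R=Rotation.from_quat(R).as_matrix()
    v,u=np.mgrid[:d.shape[0],:d.shape[1]]
    P=np.stack([(u-K[0,2])/K[0,0]*d,(v-K[1,2])/K[1,1]*d,d],-1)@R.T+p
    P[d==0]=np.nan
    return im,d,P
E
python3 - <<'E'
from h import *
for n in('top','side'):
    im,d,P=cloud(n); cv2.imwrite(f'pics/{n}0.png',im); np.savez(f'pics/{n}0.npz',im=im,d=d,P=P); print(optics.camera_info(n))
print(robot.get_obs())
E
```

```text
pics
{'mtx': array([[509.73971619,   0.        , 285.25084919],
       [  0.        , 509.73971619, 208.04743861],
       [  0.        ,   0.        ,   1.        ]]), 'position': array([0.49108071, 0.01251744, 1.33638777]), 'rotation': array([-0.69796635,  0.71382679, -0.03487755,  0.04558335])}
{'mtx': array([[458.7872167 ,   0.        , 284.5297845 ],
       [  0.        , 458.7872167 , 212.26008929],
       [  0.        ,   0.        ,   1.        ]]), 'position': array([ 0.56684556, -0.68900718,  0.83952125]), 'rotation': array([ 0.93160881, -0.05090097,  0.02284702, -0.35915474])}
{'time': 0.1, 'q': array([ 1.00148767e+00,  5.28364518e-01,  1.43374798e+00, -5.31300120e-06,
        1.18141893e+00, -1.78483802e-01]), 'joint_velocities': array([-0.0007853 , -0.00200924, -0.00487349,  0.00074154, -0.00153778,
        0.00011871]), 'joint_torque': array([-7.92696119e-04, -4.40986812e+01, -1.77150017e+01,  6.34558685e-02,
        5.34499018e-02, -7.41232748e-05]), 'position': array([0.23766509, 0.57727016, 0.18528323]), 'tool_rot': array([-0.39367445,  0.58819627,  0.39312291,  0.58694118]), 'ft_force': array([-0.59182291, -0.54154906, -0.34289431]), 'moment': array([ 0.02180339, -0.02328853, -0.01092644]), 'grip_width': 0.08722317921939914}
```

View pics/top0.png

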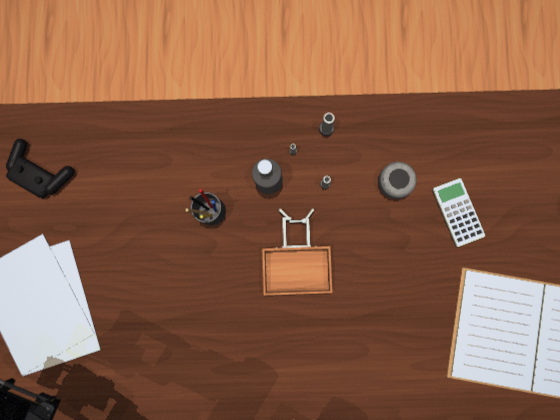

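View pics/side0.png

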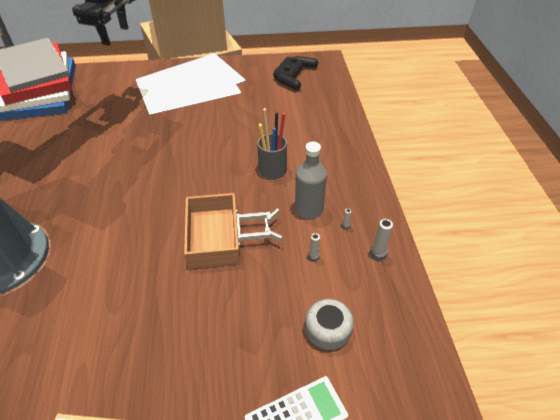

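The top view shows the caddy at (297,271) with its hook pointing up the image (+x). There are three stubs: large at (328,122), small at (293,149) and medium at (326,182). The bottle is at (267,175), pot at (207,208), speaker at (397,180) and calculator at (459,212). Next I'll measure these.

```bash
python3 - <<'E'
import numpy as np,cv2
T=np.load('pics/top0.npz');P=T['P']
S=np.load('pics/side0.npz')['P']
def box(n,P,r0,r1,c0,c1,zlo):
    q=P[r0:r1,c0:c1].reshape(-1,3);q=q[q[:,2]>zlo]
    print(n,len(q),'min',q.min(0).round(3),'max',q.max(0).round(3),'mean',q.mean(0).round(3))
    return q
for n,a in dict(big=(108,140,315,342),small=(140,158,284,302),mid=(172,192,317,336),bottle=(150,200,248,286),speaker=(158,203,375,420),pot=(185,230,180,230),calc=(175,250,430,490)).items(): box(n,P,*a,.008)
q=box('midtop',P,172,192,317,336,.06)
q=box('midS',S,228,268,304,324,.05); q=box('midStop',S,228,268,304,324,.068)
q=box('caddy',P,240,300,255,340,.048)
print(cv2.minAreaRect((q[:,:2]*1000).astype(np.float32)))
q=box('caddyS',S,190,275,180,241,.048)
print(cv2.minAreaRect((q[:,:2]*1000).astype(np.float32)))
q=box('hook',P,205,244,272,320,.02)
q=q[q[:,2]<.045]
x=q[:,0]
for lo in np.arange(x.min(),x.max(),.008):
    s=q[(x>=lo)&(x<lo+.008)]; print(lo.round(3),len(s),np.sort(s[:,1].round(3))[[0,-1]] if len(s) else '')
E
```

```text
big 262 min [ 0.833 -0.101  0.008] max [ 0.867 -0.063  0.113] mean [ 0.847 -0.081  0.069]
small 61 min [ 0.786 -0.001  0.008] max [0.803 0.018 0.066] mean [0.793 0.008 0.04 ]
mid 102 min [ 0.693 -0.088  0.008] max [ 0.715 -0.064  0.081] mean [ 0.702 -0.074  0.05 ]
bottle 848 min [0.679 0.037 0.009] max [0.768 0.122 0.206] mean [0.706 0.07  0.135]
speaker 1111 min [ 0.655 -0.306  0.008] max [ 0.752 -0.209  0.063] mean [ 0.702 -0.255  0.052]
pot 777 min [0.602 0.188 0.008] max [0.708 0.3   0.187] mean [0.639 0.226 0.077]
calc 1939 min [ 0.534 -0.494  0.008] max [ 0.709 -0.358  0.026] mean [ 0.62  -0.418  0.016]
midtop 54 min [ 0.695 -0.084  0.061] max [ 0.715 -0.066  0.081] mean [ 0.705 -0.075  0.073]
midS 102 min [ 0.696 -0.087  0.05 ] max [ 0.716 -0.07   0.077] mean [ 0.705 -0.08   0.067]
midStop 57 min [ 0.697 -0.086  0.069] max [ 0.715 -0.07   0.077] mean [ 0.706 -0.078  0.073]
caddy 486 min [ 0.421 -0.081  0.048] max [0.538 0.09  0.065] mean [0.479 0.003 0.057]
((479.8880310058594, 4.77886962890625), (115.06147766113281, 170.22169494628906), 0.7997480630874634)
caddyS 696 min [ 0.423 -0.083  0.048] max [0.539 0.091 0.061] mean [ 0.478 -0.003  0.055]
((480.82513427734375, 4.300315856933594), (115.38359832763672, 173.46258544921875), 0.6234582662582397)
hook 273 min [ 0.549 -0.04   0.023] max [0.638 0.047 0.046] mean [0.595 0.004 0.038]
0.549 21 [-0.028  0.036]
0.557 19 [-0.028  0.038]
0.565 21 [-0.028  0.038]
0.573 19 [-0.029  0.038]
0.581 21 [-0.029  0.038]
0.589 21 [-0.029  0.037]
0.597 40 [-0.029  0.037]
0.605 51 [-0.027  0.037]
0.613 25 [-0.032  0.037]
0.621 18 [-0.038  0.039]
0.629 14 [-0.04   0.047]
0.637 1 [0.044 0.044]
```

```bash
python3 - <<'E'
import cv2
im=cv2.imread('pics/top0.png')[110:300,240:430]
cv2.imwrite('pics/crop1.png',cv2.resize(im,None,fx=3.1,fy=3.1,interpolation=cv2.INTER_CUBIC))
E
```

```text
(no output)
```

View pics/crop1.png

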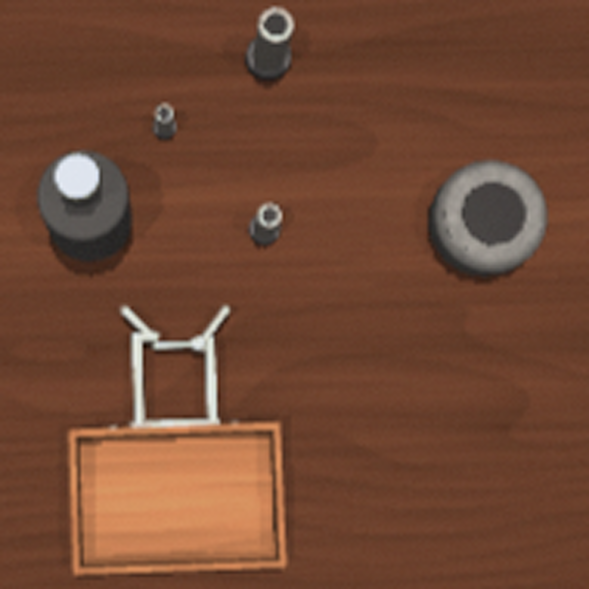

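```bash
cat >> h.py <<'E'
from scipy.spatial.transform import Rotation as Ro
def tool():
    o=robot.get_obs(); return o,np.array(o['position']),Ro.from_quat(o['tool_rot'])
def goto(target,yaw,n):
    """rows for: TCP to target, tool x down, jaw axis z at world yaw (mod pi)"""
    o,p,R=tool(); best=None
    for k in(0,np.pi,-np.pi):
        a=yaw+k; x=np.array([0,0,-1.]);z=np.array([np.cos(a),np.sin(a),0])
        G=Ro.from_matrix(np.stack([x,np.cross(z,x),z],1)); rv=(R.inv()*G).as_rotvec()
        if best is None or np.linalg.norm(rv)<np.linalg.norm(best): best=rv
    d=R.inv().apply(np.array(target)-p)*100
    print('t',round(o['time'],2),'q',np.round(o['q'],2),'pos',p.round(4),'F',np.round(o['ft_force'],1),'grip',round(o['grip_width'],4))
    z=R.apply([0,0,1]);print('jaw yaw deg',np.degrees(np.arctan2(z[1],z[0])).round(2),'tool x',R.apply([1,0,0]).round(3))
    print('total cm',d.round(2),'rot',best.round(3),'per row',(d/n).round(2),(best/n).round(3))
    # rows: chord in world, constant turn
    for i in range(n):
        Ri=R*Ro.from_rotvec(best*i/n); print(np.r_[Ri.inv().apply((np.array(target)-p)/n)*100,best/n].round(2).tolist())
E
python3 -c "
from h import *
goto([.425,.004,.12],np.radians(.8),16)"
```

```text
t 0.1 q [ 1.    0.53  1.43 -0.    1.18 -0.18] pos [0.2377 0.5773 0.1853] F [-0.6 -0.5 -0.3] grip 0.0872
jaw yaw deg 67.61 tool x [-0.001 -0.002 -1.   ]
total cm [  6.6  -39.16 -45.86] rot [ 1.166e+00 -2.000e-03  1.000e-03] per row [ 0.41 -2.45 -2.87] [ 0.073 -0.     0.   ]
[0.41, -2.45, -2.87, 0.07, -0.0, 0.0]
[0.41, -2.65, -2.68, 0.07, -0.0, 0.0]
[0.41, -2.84, -2.48, 0.07, -0.0, 0.0]
[0.41, -3.01, -2.27, 0.07, -0.0, 0.0]
[0.41, -3.17, -2.04, 0.07, -0.0, 0.0]
[0.41, -3.31, -1.81, 0.07, -0.0, 0.0]
[0.41, -3.43, -1.56, 0.07, -0.0, 0.0]
[0.41, -3.54, -1.31, 0.07, -0.0, 0.0]
[0.41, -3.62, -1.05, 0.07, -0.0, 0.0]
[0.41, -3.69, -0.78, 0.07, -0.0, 0.0]
[0.41, -3.73, -0.51, 0.07, -0.0, 0.0]
[0.41, -3.76, -0.24, 0.07, -0.0, 0.0]
[0.41, -3.77, 0.04, 0.07, -0.0, 0.0]
[0.41, -3.76, 0.31, 0.07, -0.0, 0.0]
[0.41, -3.72, 0.59, 0.07, -0.0, 0.0]
[0.41, -3.67, 0.86, 0.07, -0.0, 0.0]
```

Request:
arm_command(
  plan=[
    [0.4,-2.5,-2.9,0.07,0,0,4],
    [0.4,-2.6,-2.7,0.07,0,0,4],
    [0.4,-2.8,-2.5,0.07,0,0,4],
    [0.4,-3.0,-2.3,0.07,0,0,4],
    [0.4,-3.2,-2.0,0.07,0,0,4],
    [0.4,-3.3,-1.8,0.07,0,0,4],
    [0.4,-3.4,-1.6,0.07,0,0,4],
    [0.4,-3.5,-1.3,0.07,0,0,4],
    [0.4,-3.6,-1.0,0.07,0,0,4],
    [0.4,-3.7,-0.8,0.07,0,0,4],
    [0.4,-3.7,-0.5,0.07,0,0,4],
    [0.4,-3.8,-0.2,0.07,0,0,4],
  ],
)

```text
time: 1.6
position: [0.3815, 0.1366, 0.1338]
tool_rot: [-0.113, 0.699, 0.111, 0.697]
ft_force: [0.6, 0.3, 1.1]
grip_width: 0.0396
```

```bash
python3 -c "
from h import *
goto([.425,.004,.12],np.radians(.8),6)"
```

```text
t 1.6 q [ 0.07  0.33  2.01 -0.    0.8  -0.25] pos [0.3815 0.1366 0.1338] F [0.6 0.3 1.1] grip 0.0396
jaw yaw deg 18.25 tool x [-0.003 -0.003 -1.   ]
total cm [  1.41 -13.95  -0.02] rot [ 0.305 -0.004  0.003] per row [ 0.23 -2.33 -0.  ] [ 0.051 -0.001  0.   ]
[0.23, -2.33, -0.0, 0.05, -0.0, 0.0]
[0.23, -2.32, 0.11, 0.05, -0.0, 0.0]
[0.23, -2.31, 0.23, 0.05, -0.0, 0.0]
[0.23, -2.3, 0.35, 0.05, -0.0, 0.0]
[0.23, -2.28, 0.47, 0.05, -0.0, 0.0]
[0.23, -2.25, 0.58, 0.05, -0.0, 0.0]
```

Request:
arm_command(
  plan=[
    [0.2,-2.3,0,0.05,0,0,4],
    [0.2,-2.3,0.1,0.05,0,0,4],
    [0.2,-2.3,0.2,0.05,0,0,4],
    [0.2,-2.3,0.4,0.05,0,0,4],
    [0.2,-2.3,0.5,0.05,0,0,4],
    [0.2,-2.3,0.6,0.05,0,0,4],
    [0,0,0,0,0,0,4],
  ],
)

```text
time: 2.48
position: [0.4262, -0.0032, 0.1205]
tool_rot: [-0.002, 0.709, -0.0, 0.705]
ft_force: [-0.1, 0.8, 0.1]
grip_width: 0.0401
```

```bash
python3 -c "
from h import *
goto([.425,.004,.028],np.radians(.8),6)"
```

```text
t 2.48 q [-0.27  0.38  1.98 -0.01  0.79 -0.27] pos [ 0.4262 -0.0032  0.1205] F [-0.1  0.8  0.1] grip 0.0401
jaw yaw deg 0.16 tool x [-0.005 -0.003 -1.   ]
total cm [ 9.25  0.75 -0.07] rot [-0.011 -0.005  0.003] per row [ 1.54  0.13 -0.01] [-0.002 -0.001  0.   ]
[1.54, 0.13, -0.01, -0.0, -0.0, 0.0]
[1.54, 0.12, -0.01, -0.0, -0.0, 0.0]
[1.54, 0.12, -0.01, -0.0, -0.0, 0.0]
[1.54, 0.12, -0.02, -0.0, -0.0, 0.0]
[1.54, 0.12, -0.02, -0.0, -0.0, 0.0]
[1.54, 0.12, -0.02, -0.0, -0.0, 0.0]
```

Request:
arm_command(
  plan=[
    [1.6,0.1,0,0,0,0,4],
    [1.6,0.1,0,0,0,0,4],
    [1.6,0.1,0,-0.01,0,0,4],
    [1.6,0.1,0,0,0,0,4],
    [1.6,0.1,0,0,0,0,4],
    [1.2,0.1,0,0,0,0,4],
    [0,0,0,0,0,0,4],
  ],
)

```text
time: 3.35
position: [0.4222, 0.0077, 0.026]
tool_rot: [-0.007, 0.71, 0.007, 0.704]
ft_force: [0.0, 0.0, -0.7]
grip_width: 0.0399
```

```bash
python3 - <<'E'
from h import *
goto([.425,.004,.028],np.radians(.8),1)
im,d,P=cloud('side')
cv2.imwrite('pics/side1.png',cv2.resize(im[150:300,140:340],None,fx=3.5,fy=3.5,interpolation=cv2.INTER_CUBIC))
E
```

```text
t 3.35 q [-0.25  0.58  2.06 -0.01  0.51 -0.26] pos [0.4222 0.0077 0.026 ] F [ 0.   0.  -0.7] grip 0.0399
jaw yaw deg 1.11 tool x [-0.009 -0.001 -1.   ]
total cm [-0.2  -0.37  0.27] rot [ 0.005 -0.009  0.   ] per row [-0.2  -0.37  0.27] [ 0.005 -0.009  0.   ]
[-0.2, -0.37, 0.27, 0.01, -0.01, 0.0]
```

View pics/side1.png

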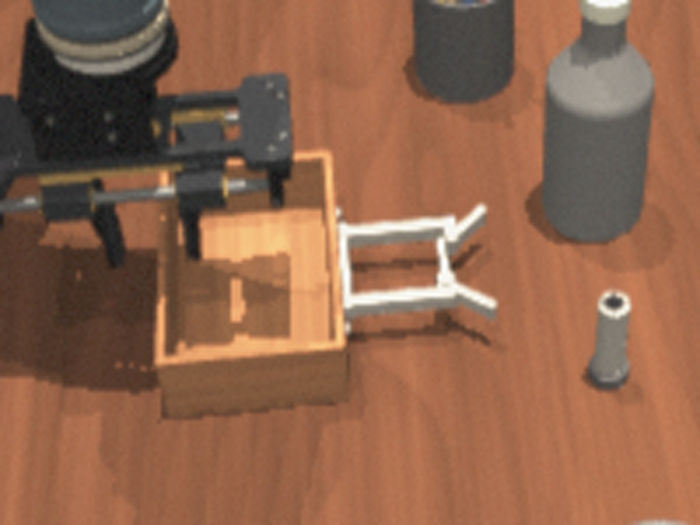

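Picture 4 shows the fingers straddling the rear wall, one inside and one outside. I'll level the tool, close and grip.

Request:
arm_command(
  plan=[
    [-0.1,-0.6,0.3,0,-0.009,0,4],
    [0,0,0,0,0,0,2],
    [0,0,0,0,0,0,1],
    [0,0,0,0,0,0,0],
    [0,0,0,0,0,0,0],
    [0,0,0,0,0,0,0],
  ],
  grip_force=20,
)

```text
time: 4.15
position: [0.4271, 0.0008, 0.0291]
tool_rot: [-0.007, 0.705, 0.006, 0.709]
ft_force: [0.7, -0.3, 0.4]
grip_width: 0.0022
```

```bash
cat >> h.py <<'E'
def caddy(P,guess,yaw):
    "fit rim: points with z .05-.066 near guess; minAreaRect"
    q=P.reshape(-1,3); q=q[np.isfinite(q[:,2])]
    c,s=np.cos(yaw),np.sin(yaw); r=q[:,:2]-guess
    l=np.c_[r[:,0]*c+r[:,1]*s,-r[:,0]*s+r[:,1]*c]
    rim=q[(q[:,2]>.048)&(q[:,2]<.066)&(abs(l[:,0])<.07)&(abs(l[:,1])<.1)&((l[:,0]>.0)|(abs(l[:,1])>.06))]
    hk=q[(q[:,2]>.028)&(q[:,2]<.046)&(l[:,0]>.068)&(l[:,0]<.12)&(abs(l[:,1])<.045)]
    m=cv2.minAreaRect((rim[:,:2]*1000).astype(np.float32))
    lh=(hk[:,:2]-guess)@np.array([[c,-s],[s,c]])
    # side bars: outer edges at front and rear halves
    out=[]
    for a,b in((.068,.085),(.085,.102)):
        t=lh[(lh[:,0]>a)&(lh[:,0]<b),1]; out.append((np.percentile(t,[2,98])*1000).round(1).tolist())
    print('rim',[np.round(v,1) for v in m],'hook lat rel (mm)',out)
E
python3 - <<'E'
from h import *
goto([.425,.004,.028],np.radians(.8),1)
for n in('top','side'):
    im,d,P=cloud(n); caddy(P,np.array([.480,.0045]),.014)
E
```

```text
t 4.15 q [-0.26  0.57  2.06 -0.    0.51 -0.28] pos [0.4271 0.0008 0.0291] F [ 0.7 -0.3  0.4] grip 0.0022
jaw yaw deg 1.1 tool x [ 0.005 -0.002 -1.   ]
total cm [ 0.11  0.33 -0.2 ] rot [0.005 0.005 0.002] per row [ 0.11  0.33 -0.2 ] [0.005 0.005 0.002]
[0.11, 0.33, -0.2, 0.01, 0.01, 0.0]
rim [array([480.1,   4.8]), array([114.5, 170.4]), np.float64(1.0)] hook lat rel (mm) [[-33.8, 30.7], [-34.5, 32.1]]
rim [array([480.7,   4.3]), array([115.3, 174.6]), np.float64(0.8)] hook lat rel (mm) [[-36.8, 31.1], [-37.4, 30.2]]
```

Request:
arm_command(
  plan=[
    [0,0,0,0,0,0,0],
    [0,0,0,0,0,0,0],
    [0,0,0,0,0,0,0],
  ],
)

```text
time: 4.62
position: [0.427, 0.0008, 0.029]
tool_rot: [-0.007, 0.705, 0.006, 0.709]
ft_force: [0.1, 0.4, -1.1]
grip_width: 0.0002
```

```bash
python3 - <<'E'
from h import *
goto([.425,.004,.028],np.radians(.8),1)
im,d,P=cloud('side')
cv2.imwrite('pics/side2.png',cv2.resize(im[150:300,140:340],None,fx=3.5,fy=3.5,interpolation=cv2.INTER_CUBIC))
E
```

```text
t 4.62 q [-0.26  0.57  2.06 -0.    0.51 -0.28] pos [0.427  0.0008 0.029 ] F [ 0.1  0.4 -1.1] grip 0.0002
jaw yaw deg 1.1 tool x [ 0.005 -0.002 -1.   ]
total cm [ 0.1   0.32 -0.2 ] rot [0.005 0.005 0.002] per row [ 0.1   0.32 -0.2 ] [0.005 0.005 0.002]
[0.1, 0.32, -0.2, 0.01, 0.01, 0.0]
```

View pics/side2.png

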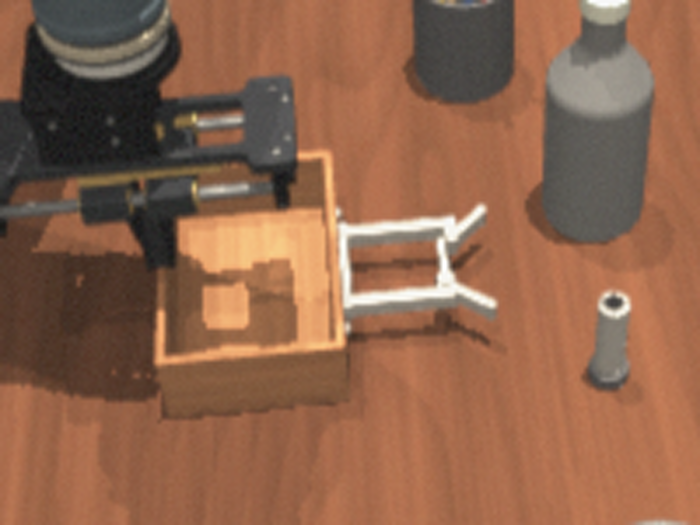

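```bash
python3 - <<'E'
from h import *
im,d,P=cloud('side'); c=optics.camera_info('side');K=c['mtx'];R=Ro.from_quat(c['rotation'])
def proj(p):
    v=K@R.inv().apply(np.array(p)-c['position']);v=v[:2]/v[2];return v.round(1),((v-[140,150])*3.5).round()
for p in([.427,.001,.029],[.425,.001,.048],[.425,.001,.058],[.425,-.075,.058],[.425,.085,.058]):print(p,*proj(p))
for u in range(180,194,2):
    print(u,[tuple((P[v,u]*1000).round().astype(int)) for v in range(206,236,4)])
E
```

```text
[0.427, 0.001, 0.029] [188.1 232.7] [168. 290.]
[0.425, 0.001, 0.048] [185.9 227.4] [161. 271.]
[0.425, 0.001, 0.058] [185.3 224.5] [158. 261.]
[0.425, -0.075, 0.058] [184.1 251.5] [154. 355.]
[0.425, 0.085, 0.058] [186.4 197.7] [163. 167.]
180 [(np.int64(429), np.int64(-28), np.int64(150)), (np.int64(423), np.int64(-6), np.int64(114)), (np.int64(421), np.int64(-9), np.int64(105)), (np.int64(420), np.int64(-12), np.int64(96)), (np.int64(402), np.int64(60), np.int64(2)), (np.int64(401), np.int64(54), np.int64(-5)), (np.int64(402), np.int64(39), np.int64(-3)), (np.int64(403), np.int64(26), np.int64(-3))]
182 [(np.int64(-9223372036854775808), np.int64(-9223372036854775808), np.int64(-9223372036854775808)), (np.int64(433), np.int64(-37), np.int64(146)), (np.int64(426), np.int64(-13), np.int64(108)), (np.int64(423), np.int64(-9), np.int64(92)), (np.int64(422), np.int64(-10), np.int64(80)), (np.int64(420), np.int64(-11), np.int64(67)), (np.int64(407), np.int64(37), np.int64(-2)), (np.int64(407), np.int64(25), np.int64(-2))]
184 [(np.int64(439), np.int64(-35), np.int64(156)), (np.int64(437)
[... 1141 characters left out ...]
4(146)), (np.int64(427), np.int64(74), np.int64(12)), (np.int64(428), np.int64(60), np.int64(13)), (np.int64(428), np.int64(47), np.int64(13)), (np.int64(428), np.int64(35), np.int64(13)), (np.int64(428), np.int64(25), np.int64(10)), (np.int64(428), np.int64(13), np.int64(9))]
192 [(np.int64(455), np.int64(-37), np.int64(156)), (np.int64(453), np.int64(-38), np.int64(146)), (np.int64(431), np.int64(79), np.int64(6)), (np.int64(431), np.int64(65), np.int64(7)), (np.int64(431), np.int64(53), np.int64(7)), (np.int64(432), np.int64(40), np.int64(6)), (np.int64(432), np.int64(30), np.int64(4)), (np.int64(432), np.int64(14), np.int64(8))]<stdin>:7: RuntimeWarning: invalid value encountered in cast
```

```bash
python3 - <<'E'
from h import *
im,d,P=cloud('side')
dark=im.max(2)<60
m=dark&(abs(P[...,0]-.427)<.015)&(P[...,1]>-.02)&(P[...,1]<.005)&(P[...,2]>.03)
v,u=np.where(m); 
for r in range(v.min(),v.max()+1): 
    k=u[v==r]; print(r,k.min() if len(k) else '',k.max() if len(k) else '',np.nanmedian(P[r,k],0).round(3) if len(k) else '')
E
```

```text
181 183 183 [0.44  0.005 0.188]
182 181 181 [ 0.44  -0.02   0.209]
183 171 171 [ 0.421 -0.019  0.208]
184 167 173 [ 0.418 -0.018  0.204]
185 176 177 [ 0.43  -0.02   0.201]
186 168 174 [ 0.42  -0.019  0.199]
187 168 176 [ 0.417 -0.018  0.195]
188 168 180 [ 0.414 -0.018  0.192]
189 169 178 [ 0.422 -0.018  0.19 ]
190 169 170 [ 0.414 -0.018  0.187]
191 169 169 [ 0.413 -0.019  0.186]
192 171 171 [ 0.417 -0.02   0.183]
193   
194   
195   
196   
197   
198   
199   
200   
201   
202 177 178 [ 0.422 -0.009  0.142]
203 177 178 [ 0.422 -0.011  0.141]
204 178 179 [ 0.422 -0.003  0.13 ]
205   
206   
207   
208   
209 178 180 [ 0.422 -0.008  0.12 ]
210 178 181 [ 0.422 -0.008  0.117]
211 178 181 [ 0.422 -0.009  0.114]
212 178 189 [ 0.423 -0.01   0.111]
213 178 189 [ 0.429 -0.01   0.108]
214 177 189 [ 0.427 -0.011  0.105]
215 178 188 [ 0.427 -0.01   0.102]
216 179 188 [ 0.428 -0.01   0.098]
217 179 188 [ 0.426 -0.01   0.096]
218 180 189 [ 0.428 -0.009  0.092]
219 180 189 [ 0.428 -0.01   0.088]
220 181 189 [ 0.429 -0.009  0.085]
221 181 189 [ 0.428 -0.01   0.083]
222 181 189 [ 0.428 -0.01   0.078]
223 181 189 [ 0.427 -0.011  0.076]
224 182 189 [ 0.428 -0.011  0.073]
225 182 189 [ 0.427 -0.009  0.068]
226 182 184 [ 0.421 -0.012  0.068]
227 182 183 [ 0.42  -0.012  0.065]
```

The depth image puts the fingertips at z≈0.065, above the rim. The reported TCP of 0.029 disagrees with that, but the free closure supports the image. I'll open, go down a little at a time and watch the force.

Request:
arm_command(
  plan=[
    [0,0,-0.2,0,0,0,3],
    [0,0,0,0,0,0,3],
    [0,0,0,0,0,0,3],
    [0.5,0,0,0,0,0,3],
    [0.5,0,0,0,0,0,3],
    [0,0,0,0,0,0,3],
  ],
)

```text
time: 5.52
position: [0.4249, 0.0008, 0.0182]
tool_rot: [-0.007, 0.705, 0.006, 0.709]
ft_force: [0.9, -0.5, -0.4]
grip_width: 0.0295
```

```bash
cat >> h.py <<'E'
def tips():
    im,d,P=cloud('side'); o,p,R=tool()
    m=(im.max(2)<70)&(abs(P[...,0]-p[0])<.035)&(P[...,1]>p[1]-.02)&(P[...,1]<p[1]+.005)&(P[...,2]>.0)&(P[...,2]<.13)
    q=P[m]
    for s,n in((q[:,0]>p[0],'inner'),(q[:,0]<p[0],'outer')):
        t=q[s]; print(n,len(t),'lowest z',np.sort(t[:,2])[:8].round(3), 'x',np.percentile(t[:,0],[5,95]).round(3))
    return im
E
python3 - <<'E'
from h import *
goto([.425,.004,.028],np.radians(.8),1)
im=tips()
cv2.imwrite('pics/side3.png',cv2.resize(im[150:300,140:340],None,fx=3.5,fy=3.5,interpolation=cv2.INTER_CUBIC))
E
```

```text
t 5.53 q [-0.26  0.6   2.07 -0.    0.47 -0.28] pos [0.4249 0.0008 0.0182] F [ 0.9 -0.5 -0.4] grip 0.0295
jaw yaw deg 1.1 tool x [ 0.005 -0.001 -1.   ]
total cm [-0.98  0.32  0.02] rot [0.005 0.005 0.002] per row [-0.98  0.32  0.02] [0.005 0.005 0.002]
[-0.98, 0.32, 0.02, 0.01, 0.0, 0.0]
inner 55 lowest z [0.055 0.056 0.056 0.057 0.059 0.061 0.062 0.064] x [0.441 0.45 ]
outer 107 lowest z [0.052 0.054 0.056 0.057 0.057 0.059 0.059 0.06 ] x [0.401 0.41 ]
```

View pics/side3.png

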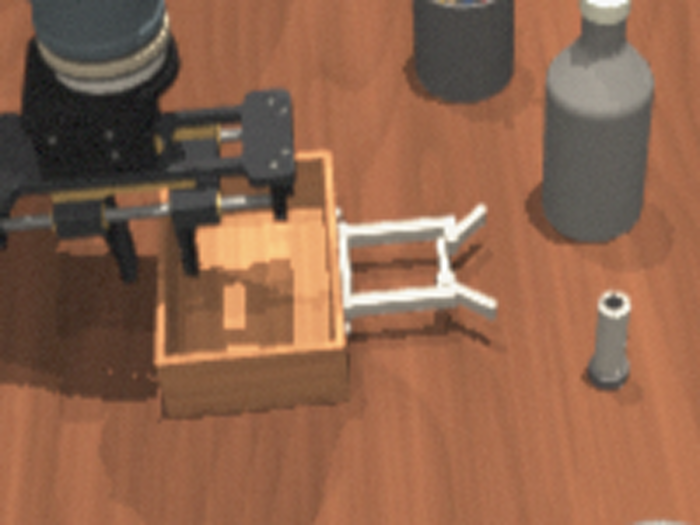

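Picture 6 confirms it: the tips are at z≈0.055 while the TCP reads 0.018, so the reported z is about 37 mm low. The x position agrees. I'll go down another 2.5 cm and grip.

Request:
arm_command(
  plan=[
    [0.6,0,0,0,0,0,3],
    [0.6,0,0,0,0,0,3],
    [0.6,0,0,0,0,0,3],
    [0.6,0,0,0,0,0,3],
    [0,0,0,0,0,0,3],
  ],
)

```text
time: 6.2
position: [0.4252, 0.0007, -0.0076]
tool_rot: [-0.007, 0.705, 0.006, 0.709]
ft_force: [0.6, 0.2, -0.1]
grip_width: 0.0299
```

```bash
python3 - <<'E'
from h import *
goto([.425,.004,-.008],np.radians(.8),1)
im=tips()
E
```

```text
t 6.2 q [-0.26  0.66  2.08 -0.    0.4  -0.28] pos [ 0.4252  0.0007 -0.0076] F [ 0.6  0.2 -0.1] grip 0.0299
jaw yaw deg 1.1 tool x [ 0.005 -0.001 -1.   ]
total cm [ 0.04  0.33 -0.01] rot [0.005 0.005 0.002] per row [ 0.04  0.33 -0.01] [0.005 0.005 0.002]
[0.04, 0.33, -0.01, 0.01, 0.0, 0.0]
inner 62 lowest z [0.032 0.033 0.034 0.035 0.036 0.037 0.037 0.038] x [0.442 0.453]
outer 107 lowest z [0.028 0.028 0.029 0.03  0.03  0.032 0.033 0.033] x [0.401 0.41 ]
```

Request:
arm_command(
  plan=[
    [0,0,0,0,0,0,0],
    [0,0,0,0,0,0,0],
    [0,0,0,0,0,0,0],
    [0,0,0,0,0,0,0],
    [0,0,0,0,0,0,0],
  ],
  grip_force=20,
)

```text
time: 6.88
position: [0.4257, 0.0006, -0.007]
tool_rot: [-0.007, 0.705, 0.006, 0.709]
ft_force: [0.7, -1.5, -1.1]
grip_width: 0.005
```

```bash
python3 - <<'E'
from h import *
goto([.425,.004,-.008],np.radians(.8),1)
for n in('top','side'):
    im,d,P=cloud(n); caddy(P,np.array([.480,.0045]),.014)
E
```

```text
t 6.88 q [-0.26  0.66  2.08 -0.    0.4  -0.28] pos [ 0.4257  0.0006 -0.007 ] F [ 0.7 -1.5 -1.1] grip 0.005
jaw yaw deg 1.07 tool x [ 0.006 -0.002 -1.   ]
total cm [ 0.09  0.35 -0.07] rot [0.005 0.006 0.002] per row [ 0.09  0.35 -0.07] [0.005 0.006 0.002]
[0.09, 0.35, -0.07, 0.0, 0.01, 0.0]
rim [array([480. ,   5.1]), array([114.5, 170.1]), np.float64(0.9)] hook lat rel (mm) [[-33.8, 32.5], [-34.6, 32.2]]
rim [array([480.6,   3.8]), array([115.3, 174.9]), np.float64(0.8)] hook lat rel (mm) [[-37.6, 31.1], [-37.1, 29.9]]
```

Gripped, with a 5.0 mm opening. The TCP lies on the hook's axis, so turning about it to a bearing of −15.4° will aim the hook at the stub.

Request:
arm_command(
  plan=[
    [0,0,0,0,0,0,0],
    [0,0,0,0.04,0,0,0],
    [0,0,0,0.04,0,0,0],
    [0,0,0,0.04,0,0,0],
    [0,0,0,0.04,0,0,0],
    [0,0,0,0.04,0,0,0],
    [0,0,0,0.04,0,0,0],
    [0,0,0,0.04,0,0,0],
    [0,0,0,0,0,0,0],
  ],
  grip_force=40,
)

```text
time: 8.1
position: [0.4231, 0.0018, -0.007]
tool_rot: [0.091, 0.7, -0.092, 0.702]
ft_force: [0.4, -0.7, -0.9]
grip_width: 0.0047
```

```bash
cat >> h.py <<'E'
def fit():
    "caddy frame from top view hook bars + rim; stub bearing"
    o,p,R=tool(); z=R.apply([0,0,1]); a=np.arctan2(z[1],z[0]); 
    g=p[:2]+.0546*np.array([np.cos(a),np.sin(a)])+.003*np.array([-np.sin(a),np.cos(a)])
    print('t',round(o['time'],2),'tcp',p.round(4),'jaw',np.degrees(a).round(2),'F',np.round(o['ft_force'],1),'grip',round(o['grip_width'],4),'pred origin',g.round(4))
    for n in('top','side'):
        im,d,P=cloud(n); caddy(P,g,a)
        cv2.imwrite(f'pics/{n}_{o["time"]:.1f}.png',im)
    s=np.array([.7055,-.0765]);r=s-g; print('stub in caddy (pred) mm',(1000*np.array([r@[np.cos(a),np.sin(a)],r@[-np.sin(a),np.cos(a)]])).round(1),'want y=-3')
E
python3 -c "
from h import *
fit()"
```

```text
t 8.1 tcp [ 0.4231  0.0018 -0.007 ] jaw -14.91 F [ 0.4 -0.7 -0.9] grip 0.0047 pred origin [ 0.4766 -0.0094]
rim [array([476.7,  -9.2]), array([170.4, 114.6]), np.float64(75.2)] hook lat rel (mm) [[-35.0, 31.7], [-35.1, 32.0]]
rim [array([477.4,  -9.5]), array([175. , 116.3]), np.float64(75.0)] hook lat rel (mm) [[-36.9, 31.1], [-37.7, 31.1]]
stub in caddy (pred) mm [238.4  -6. ] want y=-3
```

Request:
arm_command(
  plan=[
    [0,0,0,0.01,0,0,0],
    [0,0,1.5,0,0,0,0],
    [0,0,1.5,0,0,0,0],
    [0,0,1.5,0,0,0,0],
    [0,0,1.5,0,0,0,0],
    [0,0,1.2,0,0,0,0],
    [0,0,0,0,0,0,0],
  ],
)

```text
time: 9.07
position: [0.4936, -0.0177, -0.007]
tool_rot: [0.095, 0.702, -0.095, 0.699]
ft_force: [2.1, 0.3, -1.4]
grip_width: 0.0047
```

```bash
python3 -c "
from h import *
fit()
im=cv2.imread('pics/top_%.1f.png'%robot.get_obs()['time']) if 0 else None
import glob,os
f=max(glob.glob('pics/top_*.png'),key=os.path.getmtime); im=cv2.imread(f)[150:300,240:400]
cv2.imwrite('pics/c7.png',cv2.resize(im,None,fx=4,fy=4,interpolation=cv2.INTER_CUBIC))"
```

```text
t 9.07 tcp [ 0.4936 -0.0177 -0.007 ] jaw -15.47 F [ 2.1  0.3 -1.4] grip 0.0047 pred origin [ 0.547  -0.0294]
rim [array([547.3, -29.4]), array([170.4, 115. ]), np.float64(74.6)] hook lat rel (mm) [[-35.1, 32.3], [-34.9, 31.8]]
rim [array([548. , -29.6]), array([174.8, 115.2]), np.float64(74.5)] hook lat rel (mm) [[-37.0, 30.9], [-36.7, 30.5]]
stub in caddy (pred) mm [165.3  -3.1] want y=-3
```

View pics/c7.png

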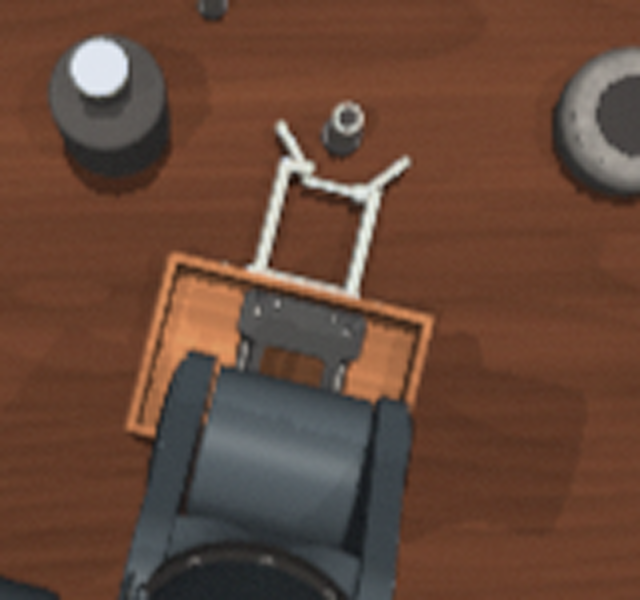

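Picture 7 shows the hook mouth centred on the stub, which is at about (343,130) in the crop. I'll push on in.

Request:
arm_command(
  plan=[
    [0,0,1,0,0,0,0],
    [0,0,1,0,0,0,0],
    [0,0,1,0,0,0,0],
    [0,0,1,0,0,0,0],
    [0,0,1,0,0,0,0],
    [0,0,1,0,0,0,0],
    [0,0,0,0,0,0,0],
  ],
)

```text
time: 10.05
position: [0.5319, -0.0276, -0.0066]
tool_rot: [0.096, 0.716, -0.093, 0.685]
ft_force: [-0.0, -0.5, 4.1]
grip_width: 0.0049
```

```bash
python3 -c "
from h import *
fit()"
```

```text
t 10.05 tcp [ 0.5319 -0.0276 -0.0066] jaw -15.4 F [-0.  -0.5  4.1] grip 0.0049 pred origin [ 0.5854 -0.0392]
rim [array([587.7, -39.8]), array([169.9, 115.4]), np.float64(74.2)] hook lat rel (mm) [[-35.7, 30.8], [-36.4, 30.3]]
rim [array([588.3, -40.7]), array([173.6, 114.7]), np.float64(73.9)] hook lat rel (mm) [[-37.9, 30.2], [-38.3, 29.5]]
stub in caddy (pred) mm [125.7  -4. ] want y=-3
```

```bash
python3 - <<'E'
from h import *
goto([.532,-.0276,-.0066],np.radians(-15.4),1)
im,d,P=cloud('top'); a=im[150:270,270:390]
r=P[(abs(P[...,2]-.057)<.012)&(abs(P[...,0]-.587)<.075)&(abs(P[...,1]+.04)<.11)]
A=np.c_[r[:,:2]-[.587,-.04],np.ones(len(r))]; print('rim plane',np.linalg.lstsq(A,r[:,2],rcond=None)[0].round(4))
im,d,P=cloud('side'); b=im[170:290,200:340]
cv2.imwrite('pics/c8.png',np.hstack([cv2.resize(a,(400,400),interpolation=2),cv2.resize(b,(400,343),interpolation=2) if 0 else cv2.resize(b,(400,400),interpolation=2)]))
E
```

```text
t 10.15 q [-0.26  0.72  1.77 -0.    0.7   0.01] pos [ 0.5318 -0.0276 -0.0066] F [-1.4  1.   5.4] grip 0.0048
jaw yaw deg -15.4 tool x [-0.042  0.01  -0.999]
total cm [0.   0.   0.02] rot [-0.    -0.043  0.002] per row [0.   0.   0.02] [-0.    -0.043  0.002]
[0.0, 0.0, 0.02, -0.0, -0.04, 0.0]
rim plane [-0.0065  0.0046  0.0572]
```

View pics/c8.png

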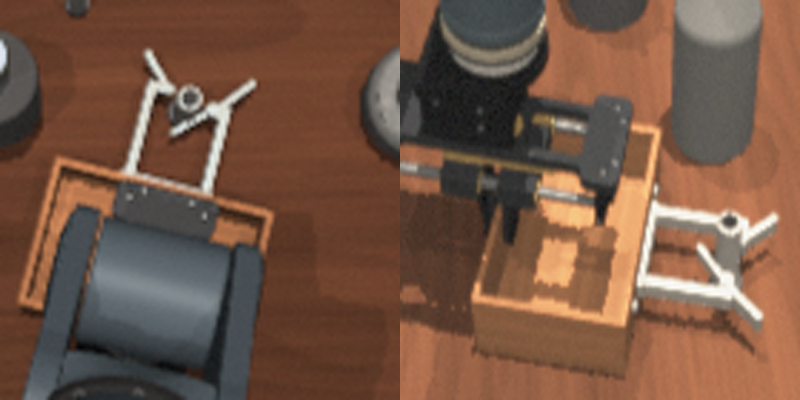

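Picture 8 shows the stub in the throat with the gate swung partly in and the caddy flat. The tool has tilted 2.4° under the drag, so I'll level it as I push on.

Request:
arm_command(
  plan=[
    [0,0,0,0,-0.02,0,0],
    [0,0,0,0,-0.02,0,0],
    [0,0,1,0,-0.006,0,0],
    [0,0,1,0,-0.006,0,0],
    [0,0,1,0,-0.006,0,0],
    [0,0,0,0,0,0,0],
  ],
)

```text
time: 11.0
position: [0.5418, -0.0307, -0.0068]
tool_rot: [0.095, 0.709, -0.095, 0.693]
ft_force: [1.0, -1.4, 2.6]
grip_width: 0.0047
```

```bash
python3 -c "
from h import *
fit()
goto([.532,-.0276,-.0066],np.radians(-15.4),1)"
```

```text
t 11.0 tcp [ 0.5418 -0.0307 -0.0068] jaw -15.48 F [ 1.  -1.4  2.6] grip 0.0047 pred origin [ 0.5952 -0.0423]
rim [array([596.8, -43.3]), array([170.6, 115.2]), np.float64(74.2)] hook lat rel (mm) [[-36.8, 29.6], [-37.4, 29.5]]
rim [array([597.2, -43.7]), array([173.9, 114.8]), np.float64(73.3)] hook lat rel (mm) [[-40.0, 29.2], [-39.6, 28.7]]
stub in caddy (pred) mm [115.4  -3.5] want y=-3
t 11.1 q [-0.26  0.72  1.76 -0.    0.68  0.01] pos [ 0.5415 -0.0306 -0.0069] F [-0.9 -0.5  4.4] grip 0.0048
jaw yaw deg -15.48 tool x [-0.023  0.004 -1.   ]
total cm [-0.01  0.03 -0.99] rot [-0.001 -0.023  0.002] per row [-0.01  0.03 -0.99] [-0.001 -0.023  0.002]
[-0.01, 0.03, -0.99, -0.0, -0.02, 0.0]
```

Request:
arm_command(
  plan=[
    [0,0,1.5,0,-0.012,0,0],
    [0,0,1.5,0,-0.012,0,0],
    [0,0,1.5,0,-0.012,0,0],
  ],
)

```text
time: 11.48
position: [0.5702, -0.0387, -0.007]
tool_rot: [0.095, 0.707, -0.095, 0.694]
ft_force: [-5.6, -0.9, 7.6]
grip_width: 0.0053
```

```bash
python3 -c "
from h import *
fit()
goto([.532,-.0276,-.0066],np.radians(-15.4),1)"
```

```text
t 11.47 tcp [ 0.5702 -0.0387 -0.007 ] jaw -15.44 F [-5.6 -0.9  7.6] grip 0.0053 pred origin [ 0.6236 -0.0503]
rim [array([624.6, -50.9]), array([169.7, 115.5]), np.float64(74.0)] hook lat rel (mm) [[-36.5, 30.2], [-37.2, 30.2]]
rim [array([628.6, -52.2]), array([173.1, 115.6]), np.float64(74.5)] hook lat rel (mm) [[-37.6, 31.8], [-36.8, 30.4]]
stub in caddy (pred) mm [85.9 -3.4] want y=-3
t 11.57 q [-0.26  0.75  1.68 -0.    0.72  0.01] pos [ 0.5745 -0.0399 -0.007 ] F [-1.7 -1.1  5.6] grip 0.005
jaw yaw deg -15.42 tool x [-0.01 -0.   -1.  ]
total cm [-0.    0.06 -4.42] rot [-0.    -0.01   0.003] per row [-0.    0.06 -4.42] [-0.    -0.01   0.003]
[-0.0, 0.06, -4.42, -0.0, -0.01, 0.0]
```

```bash
python3 - <<'E'
from h import *
fit()
im,d,P=cloud('top'); a=im[140:240,280:380]
im,d,P=cloud('side'); b=im[190:290,235:335]
cv2.imwrite('pics/c9.png',np.hstack([cv2.resize(a,(400,400),interpolation=2),cv2.resize(b,(400,400),interpolation=2)]))
E
```

```text
t 11.57 tcp [ 0.5745 -0.0399 -0.007 ] jaw -15.42 F [-1.7 -1.1  5.6] grip 0.005 pred origin [ 0.6279 -0.0516]
rim [array([629.1, -51.5]), array([170. , 115.9]), np.float64(74.9)] hook lat rel (mm) [[-34.5, 32.1], [-35.4, 31.6]]
rim [array([629.1, -52.3]), array([172.8, 115.1]), np.float64(74.4)] hook lat rel (mm) [[-36.6, 29.1], [-37.4, 31.0]]
stub in caddy (pred) mm [81.4 -3.4] want y=-3
```

View pics/c9.png

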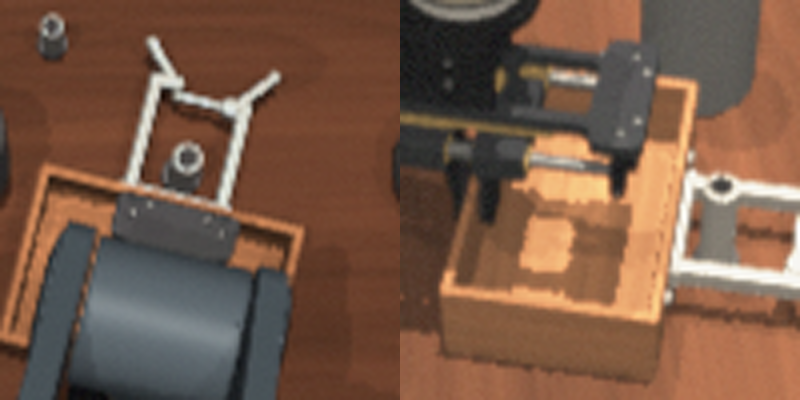

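Picture 9 shows the gate shut behind the stub, which is deep in the pocket. I'll draw back about 33 mm, creeping over the last part.

Request:
arm_command(
  plan=[
    [0,0,-1,0,0,0,0],
    [0,0,-1,0,0,0,0],
    [0,0,-1,0,0,0,0],
    [0,0,0,0,0,0,0],
  ],
)

```text
time: 12.28
position: [0.5459, -0.0319, -0.007]
tool_rot: [0.094, 0.703, -0.095, 0.699]
ft_force: [-1.4, -0.2, 3.5]
grip_width: 0.0047
```

```bash
python3 -c "
from h import *
fit()
goto([.532,-.0276,-.0066],np.radians(-15.4),1)"
```

```text
t 12.28 tcp [ 0.5459 -0.0319 -0.007 ] jaw -15.34 F [-1.4 -0.2  3.5] grip 0.0047 pred origin [ 0.5994 -0.0434]
rim [array([600.2, -43. ]), array([170.4, 114.8]), np.float64(75.2)] hook lat rel (mm) [[-35.0, 32.3], [-34.8, 31.7]]
rim [array([600.3, -43.9]), array([173.1, 115.5]), np.float64(74.6)] hook lat rel (mm) [[-37.0, 31.5], [-36.5, 31.2]]
stub in caddy (pred) mm [111.1  -3.8] want y=-3
t 12.38 q [-0.26  0.72  1.76 -0.    0.66  0.01] pos [ 0.5459 -0.0319 -0.007 ] F [-1.5  1.   5.8] grip 0.0044
jaw yaw deg -15.34 tool x [-0.006 -0.001 -1.   ]
total cm [-0.04  0.04 -1.46] rot [ 0.001 -0.006  0.003] per row [-0.04  0.04 -1.46] [ 0.001 -0.006  0.003]
[-0.04, 0.04, -1.46, 0.0, -0.01, 0.0]
```

Request:
arm_command(
  plan=[
    [0,0,-0.3,0,0,0,0],
    [0,0,-0.3,0,0,0,0],
  ],
)

```text
time: 12.62
position: [0.5435, -0.0312, -0.007]
tool_rot: [0.093, 0.7, -0.095, 0.701]
ft_force: [6.5, -2.2, -3.4]
grip_width: 0.0047
```

Request:
arm_command(
  plan=[
    [0,0,-0.3,0,0,0,0],
    [0,0,-0.3,0,0,0,0],
  ],
)

```text
time: 12.88
position: [0.544, -0.0314, -0.007]
tool_rot: [0.093, 0.696, -0.096, 0.705]
ft_force: [8.6, -1.1, -2.2]
grip_width: 0.005
```

The pull force is rising with no further motion at the predicted 113 mm, so the gate is on the stub. I'll release and lift straight up.

Request:
arm_command(
  plan=[
    [0,0,0,0,0,0,1],
    [0,0,0,0,0,0,2],
    [0,0,0,0,0,0,3],
    [0,0,0,0,0,0,3],
    [0,0,0,0,0,0,3],
  ],
)

```text
time: 13.5
position: [0.5387, -0.0299, -0.0086]
tool_rot: [0.093, 0.7, -0.095, 0.701]
ft_force: [-0.1, -0.1, -0.5]
grip_width: 0.0291
```

```bash
python3 -c "
from h import *
fit(); tips()
goto([.544,-.0314,.1],np.radians(-15.4),1)"
```

```text
t 13.5 tcp [ 0.5387 -0.0299 -0.0086] jaw -15.35 F [-0.1 -0.1 -0.5] grip 0.0291 pred origin [ 0.5922 -0.0415]
rim [array([597.4, -42.4]), array([170.3, 115.3]), np.float64(74.7)] hook lat rel (mm) [[-35.4, 32.4], [-34.7, 32.4]]
rim [array([598. , -42.7]), array([174.1, 115.5]), np.float64(74.4)] hook lat rel (mm) [[-38.5, 32.1], [-36.5, 31.8]]
stub in caddy (pred) mm [118.6  -3.8] want y=-3
inner 74 lowest z [0.03  0.031 0.032 0.032 0.032 0.034 0.035 0.035] x [0.552 0.567]
outer 110 lowest z [0.026 0.028 0.028 0.029 0.029 0.031 0.031 0.032] x [0.511 0.524]
t 13.65 q [-0.26  0.72  1.79 -0.    0.63  0.01] pos [ 0.5391 -0.03   -0.0085] F [ 0.6 -0.1 -0.2] grip 0.0299
jaw yaw deg -15.35 tool x [ 0.002 -0.003 -1.   ]
total cm [-10.85  -0.03   0.54] rot [0.001 0.003 0.003] per row [-10.85  -0.03   0.54] [0.001 0.003 0.003]
[-10.85, -0.03, 0.54, 0.0, 0.0, 0.0]
```

Measured after release, the stub sits 113.0 mm ahead of the caddy's origin, which is what it should be. To be sure no slack came back on release, I'll nudge the rear wall gently with the inner finger.

Request:
arm_command(
  plan=[
    [0,0,-0.3,0,0,0,3],
    [0,0,-0.3,0,0,0,3],
  ],
)

```text
time: 13.9
position: [0.5332, -0.0284, -0.0085]
tool_rot: [0.093, 0.7, -0.096, 0.702]
ft_force: [-0.5, -0.9, -0.6]
grip_width: 0.0301
```

Request:
arm_command(
  plan=[
    [0,0,-0.25,0,0,0,3],
  ],
)

```text
time: 14.02
position: [0.5317, -0.028, -0.0084]
tool_rot: [0.093, 0.699, -0.096, 0.703]
ft_force: [3.7, -0.7, -2.0]
grip_width: 0.0302
```

Request:
arm_command(
  plan=[
    [0,0,-0.25,0,0,0,3],
  ],
)

```text
time: 14.15
position: [0.5319, -0.0281, -0.0081]
tool_rot: [0.093, 0.697, -0.096, 0.705]
ft_force: [5.1, -1.5, -3.0]
grip_width: 0.0301
```

It held firm: 5 N, above the caddy's drag, and no motion. I'll back off to centre and raise the tool.

Request:
arm_command(
  plan=[
    [0,0,0.4,0,0,0,3],
    [0,0,0.4,0,0.005,0,3],
    [-1,0,0,0,0,0,3],
    [-2,0,0,0,0,0,3],
    [-3,0,0,0,0,0,3],
    [-4,0,0,0,0,0,3],
    [-4,0,0,0,0,0,3],
    [-2,0,-4,0,0,0,3],
    [0,0,-5,0,0,0,3],
    [0,0,-5,0,0,0,3],
    [0,0,0,0,0,0,3],
  ],
)

```text
time: 15.52
position: [0.3947, 0.0101, 0.1611]
tool_rot: [0.094, 0.702, -0.095, 0.699]
ft_force: [0.5, -0.1, -0.3]
grip_width: 0.03
```

```bash
python3 - <<'E'
from h import *
o,p,R=tool();print(o['time'],p.round(3),np.round(o['ft_force'],1))
g=np.array([.5977,-.0425]);a=np.radians(-15.3)
I={}
for n in('top','side'):
    im,d,P=cloud(n);caddy(P,g,a);I[n]=(im,P)
P=I['top'][1];P0=np.load('pics/top0.npz')['P']
for n,(r0,r1,c0,c1) in dict(bottle=(150,200,248,286),speaker=(158,203,375,420),pot=(185,230,180,230),calc=(175,250,430,490)).items():
    for Q in(P0,P):
        q=Q[r0:r1,c0:c1].reshape(-1,3);q=q[q[:,2]>.008];print(n,len(q),q.mean(0).round(3))
cv2.imwrite('pics/c10.png',np.hstack([cv2.resize(I['top'][0][130:270,250:390],(400,400),interpolation=2),cv2.resize(I['side'][0][150:290,210:350],(400,400),interpolation=2)]))
E
```

```text
15.525 [0.395 0.01  0.161] [ 0.5 -0.1 -0.3]
rim [array([597.5, -42.4]), array([170. , 115.5]), np.float64(74.6)] hook lat rel (mm) [[-35.5, 31.8], [-35.2, 31.3]]
rim [array([598. , -42.5]), array([173.4, 115.8]), np.float64(74.7)] hook lat rel (mm) [[-36.9, 30.9], [-37.1, 32.6]]
bottle 848 [0.706 0.07  0.135]
bottle 856 [0.705 0.07  0.134]
speaker 1111 [ 0.702 -0.255  0.052]
speaker 1113 [ 0.702 -0.256  0.052]
pot 777 [0.639 0.226 0.077]
pot 785 [0.639 0.225 0.077]
calc 1939 [ 0.62  -0.418  0.016]
calc 1960 [ 0.621 -0.418  0.015]
```

View pics/c10.png

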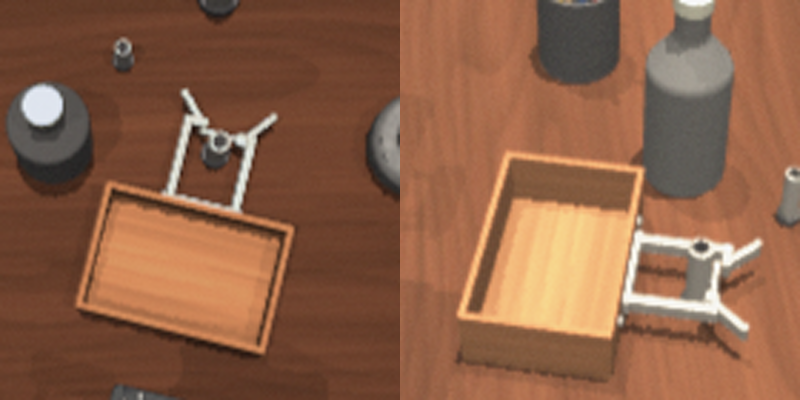

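Picture 10 shows the stub inside the hook, resting against the shut gate (at about (217,140) in the left half), with the caddy flat, the robot clear and the bystanders unmoved. I'm handing it in.

```bash
python3 -c "
from h import *
print(workorder.hand_in(), robot.get_obs()['time'])"
```

```text
the job is handed in; nothing more can be done
the job is handed in; nothing more can be done
```

The job is done and handed in at about 15.6 s of the 48 s allowed. I gripped the caddy's rear wall, turned it about 16° to face the middle-sized stub and slid it on until the gate shut behind the stub. I then drew it back until the pull was resisted, released it and moved the arm clear.

**Last checks:**
- **Fit:** the gate is visibly shut. The stub sits 113.0 mm ahead of the caddy's origin, which is the expected figure, though the camera is only good to 1–2 mm.
- **Slack:** after letting go, I pushed the rear wall back with one finger at about 5 N, above the caddy's drag, and it did not move.
- **Caddy level:** it looks flat in the final picture. Halfway through the push, its rim measured level to within about 0.5°.
- **Bystanders:** the bottle, speaker, calculator and pencil pot are all within 1 mm of where they started.

**What disagreed or went wrong:**
- **Reported height:** the arm's reported height read about 37 mm lower than the cameras showed. My first grip closed in the air above the rim without touching anything. I then worked to the camera height.
- **Push resistance:** while pushing in, each step fell short and the tool tilted up to 2.4°. I levelled it as I went.

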